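# Wedge the handle cradle into its tapered way and load a blank

### The job

Get the gluing stand ready: take the stray black rubber collar off the stand and put it in the blue tray, slide the orange cradle, narrow end first, from the open landing along the tapered brass way and push it firmly until it wedges tight, then lay the pale wooden handle blank lengthwise in the cradle's two forks with its middle over the cradle's middle. Leave the green bowl, the tin and the spatula where they are.

Things in the scene. Friction and masses are not known exactly. Their poses are not given: they have to be found in the camera images.
- way_mouth (a point): Dark steel stand plate 210 x 110 mm, 14 mm thick, fixed to the bench. This point: centre of its upper face, 14 mm above the bench. x axis: sliding direction, from the wide mouth to the narrow end of the way (leftward within 25 degrees); z up. x -105 to 0 mm is a bare flat landing; x 0 to 100 mm has two brass dovetail rails, 15 mm high over the plate, reaching out to y +-52 mm.
- way_seat (a point): Point on the plate's upper face, 50 mm past way_mouth along the same axes: the cradle's middle stands here when its flanks just wedge on both rails; a push of 10 to 20 N carries it about 1 mm more; sliding faces are smooth, friction about 0.2. Way width at plate level: 60.8 mm at the mouth, narrowing evenly to 44.8 mm at its end; the rails lean in 30 degrees, so 12 mm up it is 13.9 mm narrower.
- cradle_grip (a point): Loose orange cradle on an aluminium dovetail foot, 0.3 to 0.55 kg. Point on its middle, 45 mm above its underside. x axis: towards its narrow end, which goes in first; z up. Foot 84 mm long, 12 mm high, underside 59.5 mm wide narrowing to 46.1 mm. Over it a plate 36 mm wide to 21 mm up, then a grip block 24 mm wide (y) from 21 to 52 mm up: grasp it from above, between the forks.
- cradle_rest (a point): Cradle's middle, 52 mm above its underside: level of the fork floors where the blank rests; axes as cradle_grip. The forks cross its ends (30 to 42 mm from the middle): walls 48 mm wide, 17 to 52 mm up, prongs to 73 mm, gap 29 mm below, 37 mm at the top. Let go, the cradle centres itself in the way when pushed along x, e.g. by fingers on the narrow-end fork wall's inner face, beside the block.
- blank_center (a point): Loose pale wooden handle blank, a straight bar 160 mm long (x axis), 26 mm wide (y), 28 mm high (z), about 0.09 kg, the last 12 mm of each end thinner. This point is its centre, 14 mm above its underside. Either end may point either way.
- collar_center (a point): Stray black rubber collar, a loose upright tapered plug 48 mm high, 32 mm diameter at the foot, 27 mm at the top, 0.03 kg, standing on the stand's plate on the landing or between the rails, in the cradle's path. This point is its centre, half-way up. Its yaw means nothing.
- tray: Blue open tray fixed on the bench, 130 x 130 mm outside, walls 4 mm thick and 35 mm high, floor 4 mm. Origin under its centre at bench level, z up.
- bowl: Bystander: green glass bowl, rim radius 55 mm, 55 mm high, loose. Origin at the centre of its underside.
- tin: Bystander: steel tin with a yellow band, radius 34 mm, 110 mm high, loose. Origin at the centre of its underside.
- spatula: Bystander: spatula 150 mm long lying along its x axis, loose on the bench, under 30 mm high. Origin near its middle, at bench level.
Not all that is in view belongs to the job. Of the things shaped like the part that bears cradle_grip, the orange one is meant. Of the things that look like the part that bears blank_center, the smaller one is meant.

How it is judged:
By the outcome, as a careful person would: the job done as asked, in the order asked, and still so for the second after the job is handed in, with the robot touching nothing.
It also fails if it takes over 72 s, if anything falls off the work surface, if the arm or the gripper's body presses on something with over 40 N, if the wrist force passes 120 N, or if a joint passes its speed limit or range.

### The arm

A 6-joint arm with a two-finger parallel gripper is mounted at the origin on the work surface. World frame = base frame: x ahead of the robot, y to its left, z up, the work surface at z = 0. Lengths are in m, angles in rad, forces in N, time in s.
With the tool pointing down it reaches from about 0.275 to 0.825 m from the base axis. Payload 4.9 kg.
Tool frame: the origin (TCP) lies on the centre line of the jaws, within the pads' length; the fingertips stand r.nose_length ahead of it and the grasp point (between the pads) lies 3 mm ahead of it (r.nose_length is the distance from the TCP to the fingertips, in m); z points along the fingers, y is the line along which they close (so a half turn about z gives the same grasp; the last joint's range is limited). The gripper opens to 85 mm and grips with 20 to 120 N. Pads are 22 mm wide; open, the fingers measure 114 mm over their backs; the gripper's body (76 mm by 85 mm) begins 54 mm behind the grasp point. The pads swing forward as they close: fully open they stand 13 mm farther back than shut.
Start: joints at [1.055, 0.326, -0.193, 1.052, 0, 1.437], TCP at [0.205, 0.51, 0.253] pointing down, gripper open.
Joint ranges: [-2.65, 2.65], [-0.97, 1.79], [-1.3, 1.35], [-1.93, 2.1], [-1.47, 1.37], [-3.14, 3.14]. Speed limits (rad/s): [2.57, 2.57, 3.14, 3.14, 3.14, 3.14].

### API

Orientations are given as a unit quaternion [x, y, z, w].
In Python, from bench import r gives the robot as it stands.
- The arm moves only by the tool drive_tool, never from a script. Its argument "commands" is a list of rows, each a list of 3 entries, a list of its own where there are three numbers: the opening, from 0 (shut) to 1 (fully open), then the shift along the world's x, y, z in units of 40 cm (1.0 is 40 cm), then the turn about the world's z in units of 360 degrees (1.0 is 360 degrees). A call has 1 to 12 rows; each row is the pose to reach, as a shift and turn from the pose commanded when the call began, turning the shorter way round; what a row does not reach only later rows make up. A row lasts 1/12 s, in which the tool goes at most 41.7 mm and 7.16 degrees, less where a joint would pass 70% of its speed; a pose out of reach is approached as far as the arm can. A call with a number of a shift or a turn outside -1 to 1 is refused whole. A call with a gripper value outside its range is refused whole. The fingers move at their own pace and stop on an object; "newtons" is the grip in N (left out, the last holds). Time passes only in rows, so rows that repeat a pose let the fingers close. It gives the time, the measured TCP pose, the force, the opening and the grip force at its end, in the units of the state.
- r.read_state(): the state, without advancing time (a new reading comes with each control period).
- r.grab_frame(name): name is "scene" or "top"; returns the picture (420x560x3 uint8, blue, green, red); there is no depth.
- r.camera_model(name): a dict with "vfov" (degrees; the focal length in pixels is half the picture's height over the tangent of half this angle, whatever the lens; pixels are square), "cx", "cy" (the principal point, pixels), "position" and "rotation" of the camera in the world. Camera axes: x right, y up, looking along -z (the intrinsics and any distortion apply to the point x, -y, -z); pixel columns grow to the right and rows downward; lengths in m; the calibration is good to about 2 mm. A picture is of the moment at which its call begins. camera_model takes no time and is no camera call.
- r.finish_job(): hands the job in; it is judged then, once.
The state is a dict: "time_s": time; "joint_pos": joint angles; "qvel": joint speeds; "effort": joint torques, N m; "position": TCP position; "orientation": TCP orientation; "contact_force": force on the tool from outside, world axes, zero at the start; "torque": the same for the moment, N m; "finger_gap": opening from 0.0 (shut) to 1.0 (fully open); "grip_force": force on a finger pad.
Only numpy, scipy, OpenCV 4.12 (cv2) and the standard library are available. Lean on these libraries where they do the work, as an engineer would, in place of code of your own. Each camera call takes 0.05 s, during which the arm holds its last target. There are 200 camera calls.

## Working session

There is one attempt and no reset: what is moved stays moved. The work goes in short steps, Python scripts to look and compute and a tool call to move; the robot and the scene stay as the last step left them, time stands still between calls to the robot, and variables do not carry over. Pictures are saved under pics/ and viewed, at most 12 in all, crops included, and the job is handed in when it is done.

Besides the shell and the picture viewer there is one more tool, called after "Emit:" as name([rows], argument=value, ...), one row to a line, values as JSON. drive_tool: Moves the arm, as the interface text tells. Shifts and turns lie within -1 to 1; 1 stands for 40 cm of shift or 360 degrees of turn. Its arguments: {"type":"object","properties":{"commands":{"type":"array"},"newtons":{"type":"number"}},"required":["commands"]}

```bash
mkdir -p pics; ls
python3 - <<'E'
from bench import r
import cv2,numpy as np
for n in("scene","top"):
    cv2.imwrite(f"pics/{n}0.png",r.grab_frame(n)); print(n,r.camera_model(n))
s=r.read_state();print(s,r.nose_length)
E
```

```text
pics
scene {'vfov': 46.320892578114474, 'cx': 269.21999785100354, 'cy': 209.63482872093107, 'position': array([1.3628136 , 0.35003866, 0.84443918]), 'rotation': array([0.23131108, 0.35231513, 0.77092371, 0.47754149])}
top {'vfov': 46.89690840424911, 'cx': 284.9818561044044, 'cy': 211.7387796161582, 'position': array([ 0.38242163, -0.00964269,  1.29215712]), 'rotation': array([ 0.04244453, -0.0546981 , -0.70155152,  0.70924752])}
{'time_s': 0.1, 'joint_pos': array([ 1.05481766e+00,  3.26849269e-01, -1.93482422e-01,  1.05202813e+00,
        8.05717781e-06,  1.43660572e+00]), 'qvel': array([-2.47078508e-04, -1.02534918e-03,  1.96215278e-03, -4.41310768e-05,
       -1.90243791e-03,  7.30905392e-04]), 'effort': array([ 8.54300106e-04, -4.44239330e+01,  2.63037872e+01,  7.96139357e-03,
       -1.56675846e-04,  4.49218732e-06]), 'position': array([0.20465476, 0.50997173, 0.25259184]), 'orientation': array([ 1.89736707e-01,  9.81834696e-01, -7.39514549e-04, -2.53498716e-04]), 'contact_force': array([ 0.12396121, -0.04044508, -0.00611337]), 'torque': array([ 0.02462261, -0.02558744, -0.01174532]), 'grip_force': 0.0, 'finger_gap': 1.002770706548202} 0.022
```

View pics/top0.png

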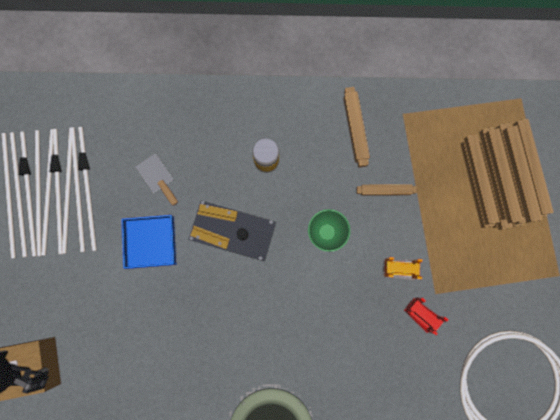

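View pics/scene0.png

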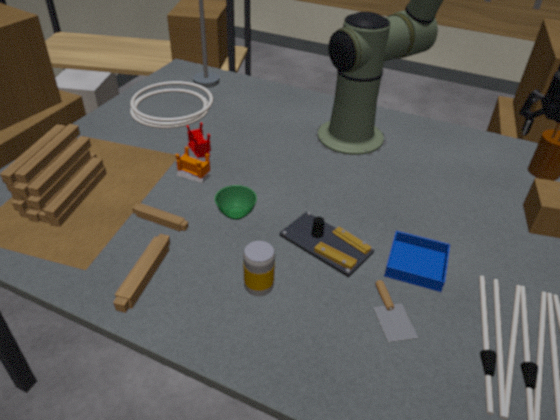

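The top view has the robot's +x pointing up and +y to the left.
- **Cradle:** the candidates are orange at top (403,268) and red at (427,316). I choose the orange one.
- **Blank:** the candidates are the bar at (387,190), about 57 px or 155 mm long; the larger bar at (357,125), about 75 px; and the stacked bars at (505,175). I choose (387,190).
- **Collar:** the black spot on the plate at (243,234).
- **Tray:** at (149,242).

```bash
cat > h.py <<'E'
from bench import r
import cv2,numpy as np
from scipy.spatial.transform import Rotation as R
def cam(n):
    m=r.camera_model(n); return m,R.from_quat(m["rotation"]).as_matrix(),210/np.tan(np.radians(m["vfov"]/2))
def ray(n,p):
    m,A,f=cam(n); d=A@np.array([(p[0]-m["cx"])/f,-(p[1]-m["cy"])/f,-1]); return m["position"],d
def onz(n,p,z):
    o,d=ray(n,p); return o+d*(z-o[2])/d[2]
def proj(n,P):
    m,A,f=cam(n); q=A.T@(np.array(P)-m["position"]); return np.array([m["cx"]-f*q[0]/q[2],m["cy"]+f*q[1]/q[2]])
def tri(p,q):
    o1,d1=ray("top",p);o2,d2=ray("scene",q)
    t=np.linalg.lstsq(np.c_[d1,-d2],o2-o1,rcond=None)[0]; a=o1+d1*t[0];b=o2+d2*t[1]; return (a+b)/2,np.linalg.norm(a-b)
def blobs(im,lo,hi,box,amin=20):
    x0,y0,x1,y1=box; m=np.zeros(im.shape[:2],np.uint8)
    m[y0:y1,x0:x1]=cv2.inRange(cv2.cvtColor(im,cv2.COLOR_BGR2HSV),np.array(lo),np.array(hi))[y0:y1,x0:x1]
    cs=[c for c in cv2.findContours(m,cv2.RETR_EXTERNAL,cv2.CHAIN_APPROX_NONE)[0] if cv2.contourArea(c)>=amin]
    return m,sorted(cs,key=cv2.contourArea,reverse=True)
E
python3 - <<'E'
from h import *
np.set_printoptions(precision=4,suppress=True)
t=cv2.imread("pics/top0.png");s=cv2.imread("pics/scene0.png")
A=cv2.resize(t[190:270,180:290],None,fx=4,fy=4,interpolation=cv2.INTER_CUBIC) #440x320
B=cv2.resize(t[245:295,370:440],None,fx=5,fy=5,interpolation=cv2.INTER_CUBIC)#350x250
C=cv2.resize(s[200:280,270:380],None,fx=4,fy=4,interpolation=cv2.INTER_CUBIC)[:280]
D=cv2.resize(s[140:190,165:225],None,fx=5,fy=5,interpolation=cv2.INTER_CUBIC)
M=np.zeros((600,790,3),np.uint8)
for im,x,y in((A,0,0),(B,440,0),(C,0,320),(D,440,320)): M[y:y+im.shape[0],x:x+im.shape[1]]=im[:600-y]
cv2.imwrite("pics/crop1.png",M)
def rep(name,im,lo,hi,box,cn,z,k=1):
    for c in blobs(im,lo,hi,box)[1][:k]:
        b=cv2.minAreaRect(c); P=[onz(cn,q,z)[:2] for q in cv2.boxPoints(b)]
        print(name,np.array(b[0]),onz(cn,b[0],z),"sides mm",[round(1e3*np.linalg.norm(P[i]-P[i+1]),1) for i in(0,1)], "dir deg",[round(np.degrees(np.arctan2(*(P[i+1]-P[i])[::-1])),1) for i in (0,1)])
for p in((243,234),(230,232),(387,190),(403,268),(149,242)): print(p,t[p[1],p[0]],cv2.cvtColor(t,cv2.COLOR_BGR2HSV)[p[1],p[0]])
rep("tray",t,(110,120,60),(130,255,255),(110,200,190,280),"top",.035)
rep("orange",t,(8,150,120),(25,255,255),(375,245,430,290),"top",.06,3)
rep("blank",t,(8,60,70),(25,255,255),(345,175,418,205),"top",.028)
rep("rails",t,(12,100,90),(30,255,255),(185,195,245,255),"top",.029,2)
rep("bowl",t,(55,100,30),(85,255,255),(300,200,360,260),"top",.055)
E
```

```text
(243, 234) [44 42 42] [120  12  44]
(230, 232) [79 69 67] [115  39  79]
(387, 190) [ 85 121 154] [ 16 114 154]
(403, 268) [ 36 157 208] [ 21 211 208]
(149, 242) [215 112  52] [109 193 215]
orange [404.1397 267.4752] [ 0.4138 -0.3344  0.06  ] sides mm [np.float64(48.7), np.float64(89.6)] dir deg [np.float64(-5.1), np.float64(-93.3)]
blank [387. 185.] [ 0.6328 -0.3022  0.028 ] sides mm [np.float64(161.1), np.float64(54.4)] dir deg [np.float64(-89.2), np.float64(178.4)]
rails [209.6712 236.8767] [0.4888 0.1651 0.029 ] sides mm [np.float64(28.6), np.float64(102.0)] dir deg [np.float64(-18.5), np.float64(-109.9)]
rails [217.0385 212.3077] [0.5537 0.1478 0.029 ] sides mm [np.float64(28.5), np.float64(102.8)] dir deg [np.float64(-9.2), np.float64(-100.7)]
bowl [328.75 229.75] [ 0.5084 -0.1433  0.055 ] sides mm [np.float64(103.2), np.float64(103.7)] dir deg [np.float64(-44.4), np.float64(-135.0)]
```

View pics/crop1.png

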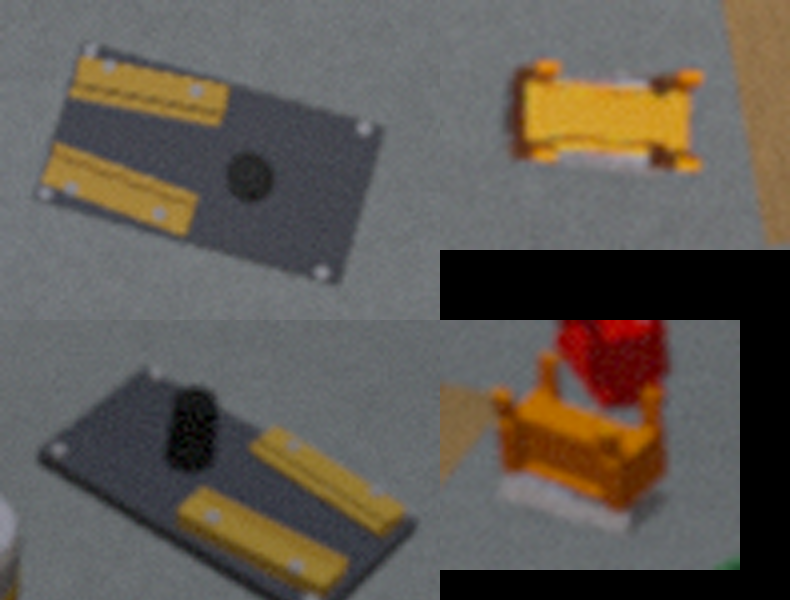

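The crop shows the plate with its wide mouth and landing on the right, the collar at top (242.5,234), and the cradle on a light foot. I can't yet tell which end of the foot is narrow, so I'll enlarge it and measure the foot's edges.

Run:
```python
from h import *
np.set_printoptions(precision=4,suppress=True)
T=np.mean([r.grab_frame("top").astype(float) for _ in range(6)],0);S=np.mean([r.grab_frame("scene").astype(float) for _ in range(6)],0)
t=T.astype(np.uint8);s=S.astype(np.uint8);cv2.imwrite("pics/t_avg.png",t);cv2.imwrite("pics/s_avg.png",s)
A=cv2.resize(t[250:286,378:428],None,fx=8,fy=8,interpolation=cv2.INTER_CUBIC)
D=cv2.resize(s[145:185,170:218],None,fx=8,fy=8,interpolation=cv2.INTER_CUBIC)
M=np.zeros((330,800,3),np.uint8);M[:288,:400]=A;M[:320,400:784]=D
cv2.imwrite("pics/crop2.png",cv2.convertScaleAbs(M,alpha=1.4))
# tray
for im,cn in((t,"top"),):
    m,c=blobs(im,(95,120,60),(130,255,255),(110,200,190,280)); b=cv2.minAreaRect(c[0]);P=[onz(cn,q,.035) for q in cv2.boxPoints(b)];print("tray",b,np.array(P),onz(cn,b[0],.035))
# collar: dark mask both views
for im,cn,box in((t,"top",(225,215,260,250)),(s,"scene",(305,205,335,245))):
    g=im[box[1]:box[3],box[0]:box[2]].max(2); print(cn,g.min(),np.median(g))
    m=(g<62 if cn=="top" else g<50).astype(np.uint8); n,l,st,ce=cv2.connectedComponentsWithStats(m); k=1+np.argmax(st[1:,4]); print(st[k]+np.array([box[0],box[1],0,0,0]),ce[k]+box[:2])
# plate
m,c=blobs(t,(100,28,40),(130,90,95),(180,190,290,270))
print(len(c),[cv2.contourArea(q) for q in c[:3]])
# blank
hs=cv2.cvtColor(t,cv2.COLOR_BGR2HSV)
m,c=blobs(t,(8,60,70),(25,255,255),(345,180,416,200)); b=cv2.minAreaRect(c[0]);print("blank",b,onz("top",b[0],.028))
```

```text
tray ((147.9193572998047, 241.42721557617188), (51.44520950317383, 52.39268493652344), 87.0643310546875) [[0.5373 0.3973 0.035 ]
 [0.5459 0.2621 0.035 ]
 [0.4128 0.2498 0.035 ]
 [0.4046 0.3832 0.035 ]] [0.4747 0.3232 0.035 ]
top 33 77.0
[237 228  12  13 122] [242.1803 233.9672]
scene 8 69.0
[311 217  14  22 239] [317.569  227.5816]
1 [1801.5]
blank ((386.2518310546875, 189.3331756591797), (13.50231647491455, 58.923221588134766), 84.92039489746094) [ 0.621  -0.2999  0.028 ]
```

View pics/crop2.png

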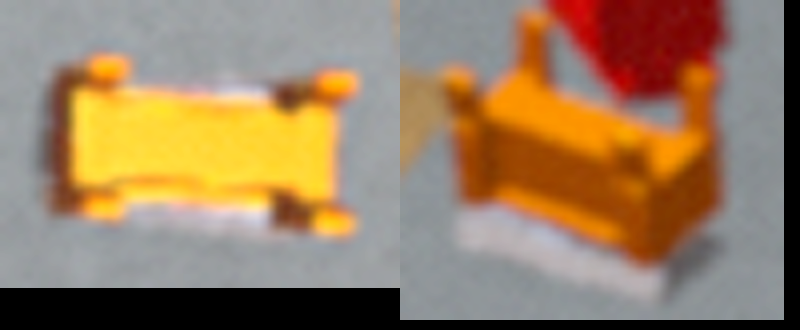

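The enlargement shows the foot's light edges. In the top crop the lower edge runs from about (125,222) to (268,237) and the upper edge stays level, while the axis tilts by 0.065. So the foot widens to the right and the narrow end points left (+y). I'll check this numerically and compute all the targets.

Run:
```python
from h import *
np.set_printoptions(precision=4,suppress=True)
t=cv2.imread("pics/t_avg.png")
un=lambda p:((np.array(p)+.5)/8-.5)+[378,250]
pr=[onz("top",un(p),.073)[:2] for p in((107,68),(105,206),(337,84),(336,221))]
c=np.mean(pr,0);ax=(pr[0]+pr[1]-pr[2]-pr[3]);L=np.linalg.norm(ax)/2;ax/=2*L
print("cradle",c,"deg",np.degrees(np.arctan2(ax[1],ax[0])),"fork dist",L,"prong width",np.linalg.norm(pr[0]-pr[1]),np.linalg.norm(pr[2]-pr[3]))
ay=np.array([-ax[1],ax[0]])
for sgn in(1,-1): # project foot underside edge for narrow end = +ax*sgn -> crop px
    print("narrow",sgn,[[np.round((proj("top",[*(c+ax*x+ay*side*(52.8-sgn*x*1e3*.1595)/2e3),0.0])-[378,250]+.5)*8-.5) for x in(.02,-.02)] for side in(1,-1)])
hs=cv2.cvtColor(t,cv2.COLOR_BGR2HSV)
for u in range(393,413,2): # column profile of max(B) light foot
    col=t[250:286,u].astype(int); print(u,[int(v) for v in col[6:14,0]],[int(v) for v in col[22:32,0]])
m,cs=blobs(t,(12,100,90),(30,255,255),(185,195,245,255)); C=[];A=[]
for q in cs[:2]:
    b=cv2.minAreaRect(q);P=np.array([onz("top",k,.029)[:2] for k in cv2.boxPoints(b)]);e=[P[1]-P[0],P[2]-P[1]];e=max(e,key=np.linalg.norm);e*=np.sign(e[1]);print("rail",P.mean(0),np.linalg.norm(e),np.degrees(np.arctan2(e[1],e[0])));C.append(P.mean(0));A.append(e/np.linalg.norm(e))
seat=np.mean(C,0);a=np.sum(A,0);a/=np.linalg.norm(a);n=np.array([-a[1],a[0]]);print("seat",seat,"deg",np.degrees(np.arctan2(a[1],a[0])),"mouth",seat-.05*a,"perp dist check",(C[0]-C[1])@a)
# plate screws/corners via plate mask
m=cv2.inRange(hs,(100,28,30),(130,255,95));m2,_=blobs(t,(12,100,90),(30,255,255),(185,195,245,255));k=np.zeros_like(m);k[190:275,180:290]=(m|m2)[190:275,180:290];k=cv2.morphologyEx(k,cv2.MORPH_CLOSE,np.ones((7,7)));q=max(cv2.findContours(k,0,1)[0],key=cv2.contourArea);b=cv2.minAreaRect(q);P=np.array([onz("top",z,.014)[:2] for z in cv2.boxPoints(b)]);print("plate",P.mean(0),[np.linalg.norm(P[i]-P[i+1]) for i in(0,1)],[np.degrees(np.arctan2(*(P[i+1]-P[i])[::-1])) for i in (0,1)])
col=onz("top",(242.18,233.97),.045)[:2]
p,g=tri((242.18,233.97),(317.57,227.6));print("collar",col,"tri",p,g,"in way",(col-seat)@a+.05,(col-seat)@n)
m,cs=blobs(t,(8,60,70),(25,255,255),(345,180,416,200));
for z in(.014,.028):
    b=cv2.minAreaRect(cs[0]);P=np.array([onz("top",k,z)[:2] for k in cv2.boxPoints(b)]);print("blank",P.mean(0),[np.linalg.norm(P[i]-P[i+1]) for i in(0,1)],[np.degrees(np.arctan2(*(P[i+1]-P[i])[::-1])) for i in (0,1)])
s=r.read_state();y=R.from_quat(s["orientation"]).as_matrix()[:,1];print("tool y deg",np.degrees(np.arctan2(y[1],y[0])),s["time_s"])
```

```text
cradle [ 0.4131 -0.3337] deg 86.76268634210908 fork dist 0.07275538554971071 prong width 0.043130336796667355 0.042818674890328035
narrow 1 [[array([101., 221.]), array([221., 238.])], [array([106.,  71.]), array([226.,  69.])]]
narrow -1 [[array([101., 230.]), array([221., 229.])], [array([107.,  61.]), array([226.,  79.])]]
393 [113, 85, 61, 68, 87, 68, 42, 43] [44, 39, 45, 78, 100, 105, 113, 114, 115, 117]
395 [118, 115, 113, 117, 116, 95, 62, 46] [36, 32, 69, 120, 134, 131, 122, 117, 116, 118]
397 [118, 121, 118, 120, 115, 91, 56, 36] [32, 36, 67, 110, 129, 128, 119, 113, 114, 116]
399 [116, 117, 118, 116, 119, 102, 65, 38] [34, 31, 69, 117, 134, 128, 122, 114, 115, 116]
401 [113, 114, 117, 116, 118, 110, 75, 37] [29, 27, 54, 101, 131, 134, 124, 115, 113, 115]
403 [115, 116, 115, 117, 121, 122, 83, 38] [31, 30, 49, 95, 138, 138, 131, 118, 115, 112]
405 [118, 120, 119, 125, 129, 136, 100, 47] [42, 32, 40, 88, 145, 143, 134, 120, 110, 111]
407 [116, 117, 118, 124, 133, 147, 106, 47] [47, 37, 42, 91, 141, 139, 129, 121, 115, 114]
409 [118, 115, 117, 115, 123, 144, 111, 56] [41, 31, 
[... 272 characters left out ...]
.55203403978132 mouth [0.5079 0.108 ] perp dist check -3.8673085376243754e-05
plate [0.5076 0.109 ] [np.float64(0.10875251720657882), np.float64(0.2072572415529765)] [np.float64(-14.426893665172088), np.float64(-105.93204496888974)]
collar [0.4959 0.0794] tri [0.497  0.0803 0.0325] 0.00011910070334063173 in way -0.03074544321616146 0.0039657549532147035
blank [ 0.6237 -0.3033] [np.float64(0.1600995759628797), np.float64(0.03693676205718612)] [np.float64(-84.10412998404269), np.float64(-176.54149728652453)]
blank [ 0.621  -0.3001] [np.float64(0.1583459620915941), np.float64(0.03653218373201384)] [np.float64(-84.10412998404264), np.float64(-176.54149728652467)]
tool y deg 68.12301535246341 0.7
```

The narrow end is confirmed: the light band beside the plate grows on both sides towards −y, so it points to +y. The plate, rails and prongs match the given sizes. I start with the collar at (0.4965, 0.080).

Emit:
drive_tool([
  [1,[0.73,-1.0,-0.15],0],
  [1,[0.73,-1.0,-0.15],0],
  [1,[0.73,-1.0,-0.15],0],
  [1,[0.73,-1.0,-0.15],0],
  [1,[0.73,-1.0,-0.15],0],
  [1,[0.73,-1.0,-0.15],0],
  [1,[0.73,-1.0,-0.15],0],
  [1,[0.73,-1.0,-0.15],0],
  [1,[0.73,-1.0,-0.15],0],
  [1,[0.73,-1.0,-0.15],0],
  [1,[0.73,-1.0,-0.15],0],
  [1,[0.73,-1.0,-0.15],0],
], newtons=30)

```text
time_s: 1.7
position: [0.498, 0.1084, 0.1933]
orientation: [0.19, 0.982, 0.0, 0.0]
contact_force: [0.5, 0.3, 0.3]
finger_gap: 0.998
grip_force: 0.0
```

Emit:
drive_tool([
  [1,[0,-0.076,-0.05],0],
  [1,[0,-0.076,-0.15],0],
  [1,[0,-0.076,-0.25],0],
  [1,[0,-0.076,-0.35],0],
  [1,[0,-0.076,-0.35],0],
  [0,[0,-0.076,-0.35],0],
  [0,[0,-0.076,-0.35],0],
  [0,[0,-0.076,-0.35],0],
  [0,[0,-0.076,-0.35],0],
  [0,[0,-0.076,-0.35],0],
  [0,[0,-0.076,-0.35],0],
  [0,[0,-0.076,-0.35],0],
])

```text
time_s: 2.7
position: [0.4987, 0.0803, 0.0557]
orientation: [0.19, 0.982, 0.0, 0.002]
contact_force: [-1.4, -0.2, 8.9]
finger_gap: 0.329
grip_force: 29.2
```

Emit:
drive_tool([
  [0,[0,0,0.1],0],
  [0,[0,0,0.2],0],
  [0,[0,0,0.25],0],
  [0,[-0.055,0.61,0.25],0],
  [0,[-0.055,0.61,0.25],0],
  [0,[-0.055,0.61,0.25],0],
  [0,[-0.055,0.61,0.25],0],
  [0,[-0.055,0.61,0.25],0],
  [0,[-0.055,0.61,0.25],0],
  [0,[-0.055,0.61,0.15],0],
  [0,[-0.055,0.61,0.06],0],
  [0,[-0.055,0.61,0.0],0],
])

```text
time_s: 3.7
position: [0.4739, 0.3249, 0.052]
orientation: [0.189, 0.982, -0.0, 0.0]
contact_force: [-0.7, -1.3, -1.0]
finger_gap: 0.33
grip_force: 30.4
```

Emit:
drive_tool([
  [0,[0,0,0],0],
  [0,[0,0,0],0],
  [0.6,[0,0,0],0],
  [0.6,[0,0,0],0],
  [0.6,[0,0,0],0],
  [0.6,[0,0,0],0],
  [0.6,[0,0,0.1],0],
  [0.6,[0,0,0.2],0],
  [0.6,[0,0,0.3],0],
  [0.6,[0,0,0.4],0],
])

```text
time_s: 4.53
position: [0.4748, 0.3238, 0.2158]
orientation: [0.19, 0.982, 0.0, 0.0]
contact_force: [1.1, -0.1, 0.5]
finger_gap: 0.601
grip_force: 0.0
```

Run:
```python
from h import *
t=r.grab_frame("top");s=r.grab_frame("scene")
M=np.zeros((600,800,3),np.uint8)
for im,x,y in((cv2.resize(t[190:290,110:290],None,fx=4,fy=4),0,0),(cv2.resize(s[190:290,290:470],None,fx=2,fy=2),0,400)): M[y:y+im.shape[0],x:x+im.shape[1]]=im
cv2.imwrite("pics/c3.png",M);print(r.read_state()["position"],r.read_state()["time_s"])
```

```text
[0.47888984 0.32597874 0.22152799] 4.6333
```

View pics/c3.png

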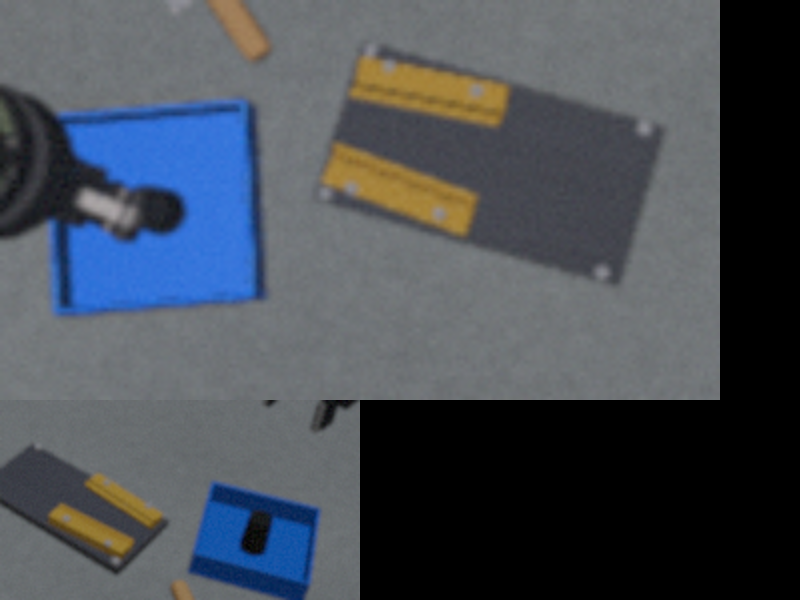

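The collar stands in the tray and the plate is clear. The cradle is next, at (0.413, −0.334), with tool y turned to −3.2°.

Emit:
drive_tool([
  [0.9,[-0.01,-0.09,0],-0.02],
  [0.9,[-0.02,-0.18,0],-0.04],
  [0.9,[-0.1,-1.0,0],-0.198],
  [0.9,[-0.1,-1.0,0],-0.198],
  [0.9,[-0.1,-1.0,0],-0.198],
  [0.9,[-0.1,-1.0,0],-0.198],
  [0.9,[-0.1,-1.0,0],-0.198],
  [0.9,[-0.1,-1.0,0],-0.198],
  [0.9,[-0.1,-1.0,0],-0.198],
  [0.9,[-0.1,-1.0,0],-0.198],
  [0.9,[-0.1,-1.0,0],-0.198],
  [0.9,[-0.1,-1.0,0],-0.198],
])

```text
time_s: 5.63
position: [0.4348, -0.0779, 0.2136]
orientation: [0.728, 0.686, 0.0, 0.0]
contact_force: [0.2, -0.5, -0.7]
finger_gap: 0.903
grip_force: 0.0
```

Emit:
drive_tool([
  [0.9,[-0.05,-0.643,0],0],
  [0.9,[-0.05,-0.643,0],0],
  [0.9,[-0.05,-0.643,0],0],
  [0.9,[-0.05,-0.643,0],0],
  [0.9,[-0.05,-0.643,0],0],
  [0.9,[-0.05,-0.643,0],0],
  [0.9,[-0.05,-0.643,0],0],
  [0.9,[-0.05,-0.643,-0.1],0],
  [0.9,[-0.05,-0.643,-0.15],0],
  [0.9,[-0.05,-0.643,-0.15],0],
  [0.9,[-0.05,-0.643,-0.15],0],
  [0.9,[-0.05,-0.643,-0.15],0],
])

```text
time_s: 6.63
position: [0.4161, -0.3326, 0.1545]
orientation: [0.726, 0.688, 0.0, 0.001]
contact_force: [-0.9, -0.4, 0.4]
finger_gap: 0.9
grip_force: 0.0
```

Run:
```python
from h import *
s=r.read_state();y=R.from_quat(s["orientation"]).as_matrix()[:,1];print(s["position"],np.degrees(np.arctan2(y[1],y[0])),s["time_s"],s["joint_pos"])
t=r.grab_frame("top");q=r.grab_frame("scene")
M=np.zeros((500,800,3),np.uint8);M[:,:400]=cv2.resize(t[235:310,370:430],(400,500));M[:,400:]=cv2.resize(q[110:200,155:227],(400,500))
cv2.imwrite("pics/c4.png",M)
```

```text
[ 0.41605681 -0.33261257  0.15452183] -3.029340933327234 6.6333 [-8.13098947e-01  3.82102944e-01 -3.83559657e-01  8.03832038e-01
  1.56159785e-04  8.10569867e-01]
```

View pics/c4.png

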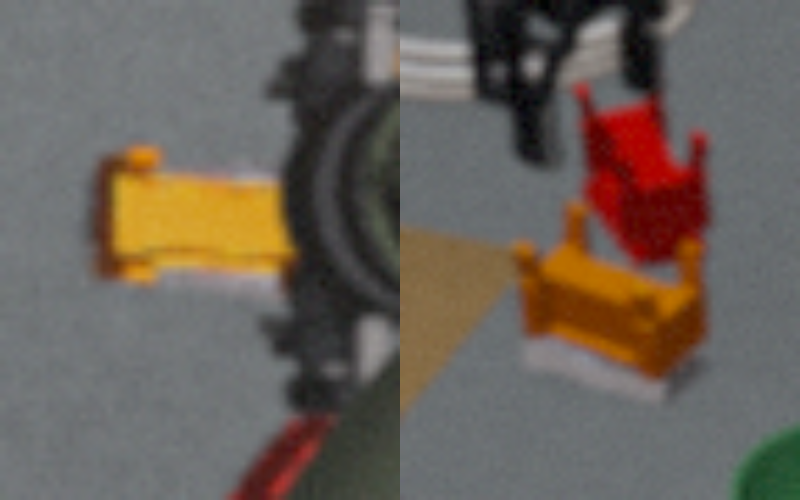

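The gripper's body hangs beside the orange cradle in the picture, and the red cradle is clear of the fingers. I lower and grasp.

Emit:
drive_tool([
  [0.9,[-0.007,-0.002,-0.1],0],
  [0.9,[-0.007,-0.002,-0.2],0],
  [0.9,[-0.007,-0.002,-0.25],0],
  [0.9,[-0.007,-0.002,-0.265],0],
  [0.9,[-0.007,-0.002,-0.265],0],
  [0.9,[-0.007,-0.002,-0.265],0],
  [0,[-0.007,-0.002,-0.265],0],
  [0,[-0.007,-0.002,-0.265],0],
  [0,[-0.007,-0.002,-0.265],0],
  [0,[-0.007,-0.002,-0.265],0],
  [0,[-0.007,-0.002,-0.265],0],
  [0,[-0.007,-0.002,-0.265],0],
], newtons=50)

```text
time_s: 7.73
position: [0.4127, -0.3345, 0.0483]
orientation: [0.726, 0.687, 0.0, 0.001]
contact_force: [0.1, 0.6, 5.6]
finger_gap: 0.27
grip_force: 49.9
```

Emit:
drive_tool([
  [0,[0,0,0],0],
  [0,[0,0,0.05],0],
  [0,[0,0,0.1],0],
  [0,[0,0,0.2],0],
  [0,[0,0,0.3],0],
  [0,[0,0,0.3],0],
  [0,[0,0,0.3],0],
])

```text
time_s: 8.32
position: [0.4131, -0.335, 0.169]
orientation: [0.726, 0.687, -0.0, 0.002]
contact_force: [-0.3, 0.5, -5.9]
finger_gap: 0.268
grip_force: 51.0
```

Run:
```python
from h import *
s=r.read_state();y=R.from_quat(s["orientation"]).as_matrix()[:,1];print(s["position"],np.degrees(np.arctan2(y[1],y[0])),s["time_s"],s["finger_gap"],s["contact_force"])
```

```text
[ 0.41310021 -0.33504825  0.16903576] -3.153648154590245 8.3167 0.2681110543293074 [-0.29243222  0.50171902 -5.93245652]
```

Emit:
drive_tool([
  [0,[0.01,0.05,0],0],
  [0,[0.03,0.15,0],-0.01],
  [0,[0.05,0.25,0],-0.02],
  [0,[0.07,0.35,0],-0.034],
  [0,[0.09,0.45,0],-0.034],
  [0,[0.11,0.55,0],-0.034],
  [0,[0.13,0.65,0],-0.034],
  [0,[0.15,0.75,0],-0.034],
  [0,[0.17,0.85,0],-0.034],
  [0,[0.19,0.93,0],-0.034],
  [0,[0.204,0.988,0],-0.034],
  [0,[0.204,0.988,0],-0.034],
])

```text
time_s: 9.32
position: [0.4925, 0.0655, 0.1648]
orientation: [0.794, 0.608, -0.001, -0.002]
contact_force: [0.7, 0.6, -4.4]
finger_gap: 0.268
grip_force: 50.8
```

Emit:
drive_tool([
  [0,[0,0,0],0],
  [0,[0,0,-0.1],0],
  [0,[0,0,-0.2],0],
  [0,[0,0,-0.24],0],
  [0,[0,0,-0.24],0],
  [0,[0,0,-0.24],0],
])

```text
time_s: 9.82
position: [0.4917, 0.0602, 0.0698]
orientation: [0.796, 0.605, -0.002, -0.001]
contact_force: [0.2, -0.0, -3.6]
finger_gap: 0.273
grip_force: 50.8
```

Run:
```python
from h import *
s=r.read_state();y=R.from_quat(s["orientation"]).as_matrix()[:,1];print(s["position"],np.degrees(np.arctan2(y[1],y[0])),s["time_s"],s["finger_gap"],s["contact_force"])
a=np.array([np.cos(np.radians(74.55)),np.sin(np.radians(74.55))]);d=s["position"][:2]-[.5078,.1082];print("way x,y mm",1e3*d@a,1e3*d@[-a[1],a[0]])
t=r.grab_frame("top");q=r.grab_frame("scene")
M=np.zeros((500,800,3),np.uint8);M[:,:400]=cv2.resize(t[180:280,200:280],(400,500));M[:,400:]=cv2.resize(q[180:280,290:370],(400,500))
cv2.imwrite("pics/c5.png",M)
```

```text
[0.49169473 0.06021397 0.06978075] -15.490012858766246 9.8167 0.27265772379258757 [ 1.64241823e-01 -4.28986573e-04 -3.59334923e+00]
way x,y mm -50.54237936793821 2.7399278414127917
```

View pics/c5.png

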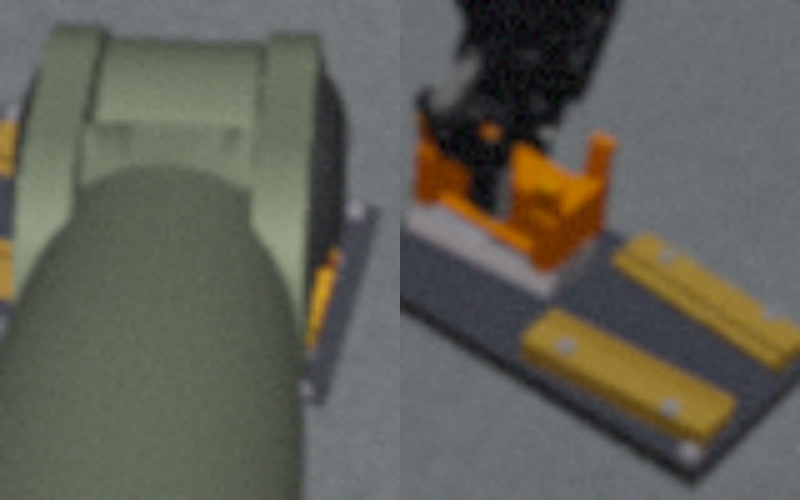

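In the scene crop the cradle hangs just over the landing with its narrow end towards the rails and its foot in line with the way. I set it down, slide it in to the mouth, and watch the forces.

Emit:
drive_tool([
  [0,[0.006,-0.002,-0.005],0],
  [0,[0.006,-0.002,-0.01],0],
  [0,[0.006,-0.002,-0.015],0],
  [0,[0.006,-0.002,-0.019],0],
  [0,[0.006,-0.002,-0.019],0],
  [0,[0.006,-0.002,-0.019],0],
])

```text
time_s: 10.42
position: [0.496, 0.0605, 0.0637]
orientation: [0.795, 0.606, -0.0, -0.0]
contact_force: [0.0, -0.3, -4.4]
finger_gap: 0.271
grip_force: 50.9
```

```bash
cat > st.py <<'E'
from h import *
s=r.read_state();y=R.from_quat(s["orientation"]).as_matrix()[:,1];print(s["position"],np.degrees(np.arctan2(y[1],y[0])),s["time_s"],s["finger_gap"],s["contact_force"])
a=np.array([np.cos(np.radians(74.55)),np.sin(np.radians(74.55))]);d=s["position"][:2]-[.5078,.1082];print("way x,y mm",1e3*d@a,1e3*d@[-a[1],a[0]],"F along,across",s["contact_force"][:2]@a,s["contact_force"][:2]@[-a[1],a[0]])
E
python3 st.py
```

```text
[0.49601521 0.06048432 0.06370147] -15.387565232048912 10.4167 0.2705624891587286 [ 0.00680845 -0.3101737  -4.39315426]
way x,y mm -49.130827117105646 -1.3524004476193099 F along,across -0.29715129414964103 -0.08919186719540154
```

Emit:
drive_tool([
  [0,[-0.003,0,-0.003],0],
  [0,[-0.003,0,-0.004],0],
  [0,[0.003,0.02,-0.004],0],
  [0,[0.008,0.04,-0.004],0],
  [0,[0.014,0.06,-0.004],0],
  [0,[0.019,0.08,-0.004],0],
  [0,[0.025,0.1,-0.004],0],
  [0,[0.03,0.12,-0.004],0],
  [0,[0.03,0.12,-0.004],0],
  [0,[0.03,0.12,-0.004],0],
])

```text
time_s: 11.25
position: [0.5087, 0.1094, 0.0623]
orientation: [0.795, 0.607, 0.001, 0.0]
contact_force: [1.4, -0.2, 2.8]
finger_gap: 0.271
grip_force: 51.8
```

```bash
python3 st.py
```

```text
[0.50868638 0.10942875 0.062335  ] -15.3133475149216 11.25 0.27063496895079325 [ 1.36079446 -0.20316591  2.77869362]
way x,y mm 1.4204761881001364 -0.5270140527261011 F along,across 0.1666878668365111 -1.365742689293017
```

Emit:
drive_tool([
  [0,[0.005,0.018,0],0],
  [0,[0.01,0.036,0],0],
  [0,[0.01,0.036,0],0],
  [0.42,[0.01,0.036,0],0],
  [0.42,[0.01,0.036,0],0],
  [0.42,[0.01,0.036,0],0],
  [0.42,[0.015,0.056,0],0],
  [0.42,[0.02,0.076,0],0],
  [0.42,[0.025,0.096,0],0],
  [0.42,[0.032,0.116,0],0],
  [0.42,[0.037,0.136,0],0],
  [0.42,[0.037,0.136,0],0],
])

```text
time_s: 12.25
position: [0.5236, 0.1647, 0.0621]
orientation: [0.795, 0.607, 0.001, -0.0]
contact_force: [1.1, -0.8, -0.9]
finger_gap: 0.424
grip_force: 0.0
```

```bash
python3 st.py
```

```text
[0.52361102 0.16471099 0.06214493] -15.282859450960538 12.25 0.4242123867287199 [ 1.14400261 -0.76688455 -0.91585915]
way x,y mm 58.68087914069915 -0.1852834186827952 F along,across -0.4344126064430157 -1.3069581403203216
```

Emit:
drive_tool([
  [0.42,[0.0015,0.005,0],0],
  [0.42,[0.003,0.01,0],0],
  [0.42,[0.004,0.014,0],0],
  [0.42,[0.0055,0.019,0],0],
  [0.42,[0.0055,0.019,0],0],
])

```text
time_s: 12.67
position: [0.5252, 0.1705, 0.0621]
orientation: [0.795, 0.606, 0.0, -0.0]
contact_force: [0.3, -0.3, 0.2]
finger_gap: 0.419
grip_force: 0.0
```

```bash
python3 st.py
```

```text
[0.52518278 0.17054291 0.06208416] -15.400849978450614 12.6667 0.4194891628630552 [ 0.34812914 -0.26111794  0.18014311]
way x,y mm 64.7207644531229 -0.1466357014362849 F along,across -0.1589413158472346 -0.40511002939427704
```

Emit:
drive_tool([
  [0.42,[0.0005,0.0024,0],0],
  [0.42,[0.0013,0.0048,0],0],
  [0.42,[0.0013,0.0048,0],0],
])

```text
time_s: 12.92
position: [0.5257, 0.1724, 0.0621]
orientation: [0.795, 0.606, 0.0, 0.0]
contact_force: [-0.2, -0.5, -1.3]
finger_gap: 0.422
grip_force: 0.0
```

```bash
python3 st.py
```

```text
[0.52574022 0.17236471 0.06211793] -15.400971009634205 12.9167 0.4220048292919866 [-0.20009777 -0.47130557 -1.33321567]
way x,y mm 66.62523973812934 -0.19861024130533167 F along,across -0.5075796589461047 0.06731233820385854
```

Emit:
drive_tool([
  [0.42,[0.0007,0.0024,0],0],
  [0.42,[0.0013,0.0048,0],0],
  [0.42,[0.0013,0.0048,0],0],
])

```text
time_s: 13.17
position: [0.5261, 0.1737, 0.0621]
orientation: [0.796, 0.606, -0.0, 0.001]
contact_force: [-0.1, -3.8, 0.1]
finger_gap: 0.418
grip_force: 0.0
```

Emit:
drive_tool([
  [0.42,[0.0007,0.0024,0],0],
  [0.42,[0.0007,0.0024,0],0],
])

```text
time_s: 13.33
position: [0.5261, 0.1738, 0.062]
orientation: [0.796, 0.606, -0.001, 0.001]
contact_force: [-1.0, -6.5, 1.7]
finger_gap: 0.419
grip_force: 0.0
```

```bash
python3 st.py
```

```text
[0.52610854 0.17384484 0.0620485 ] -15.450433250103035 13.3333 0.4190835359823684 [-0.99557053 -6.52645268  1.6660715 ]
way x,y mm 68.14999276782429 -0.15931633714204807 F along,across -6.555825535801298 -0.7790357961881528
```

Emit:
drive_tool([
  [0.42,[0.0013,0.0048,0],0],
  [0.42,[0.0013,0.0048,0],0],
  [0.42,[0.0013,0.0048,0],0],
])

```text
time_s: 13.58
position: [0.5262, 0.1741, 0.062]
orientation: [0.796, 0.605, -0.003, 0.002]
contact_force: [-2.5, -11.8, 5.8]
finger_gap: 0.421
grip_force: 0.0
```

Emit:
drive_tool([
  [0.42,[0.0007,0.0024,0],0],
  [0.42,[0.0007,0.0024,0],0],
  [0.42,[0.0007,0.0024,0],0],
])

```text
time_s: 13.83
position: [0.5262, 0.1742, 0.062]
orientation: [0.796, 0.605, -0.003, 0.003]
contact_force: [-2.7, -14.8, 6.0]
finger_gap: 0.421
grip_force: 0.0
```

```bash
python3 st.py
```

```text
[0.52619614 0.17415342 0.0620246 ] -15.558002256078925 13.8333 0.4207049143019296 [ -2.73587514 -14.82908511   5.97415748]
way x,y mm 68.47076729767161 -0.16154640241003193 F along,across -15.02204072861429 -1.3134193232234126
```

Emit:
drive_tool([
  [0.42,[0.001,0.0036,0],0],
  [0.42,[0.0013,0.0048,0],0],
  [0.42,[0.0013,0.0048,0],0],
  [0.42,[0.0013,0.0048,0],0],
])

```text
time_s: 14.17
position: [0.5262, 0.1743, 0.062]
orientation: [0.797, 0.604, -0.005, 0.004]
contact_force: [-5.5, -20.7, 6.6]
finger_gap: 0.418
grip_force: 0.0
```

Emit:
drive_tool([
  [0.42,[-0.003,-0.01,0],0],
  [0.42,[-0.0075,-0.027,0],0],
  [0.42,[-0.0075,-0.027,0],0],
  [0.42,[-0.0075,-0.027,0.05],0],
  [0.42,[-0.0075,-0.027,0.15],0],
  [0.42,[-0.0075,-0.027,0.25],0],
  [0.42,[-0.0075,-0.027,0.35],0],
  [0.9,[-0.0075,-0.4,0.38],0],
  [0.9,[-0.0075,-0.45,0.38],0],
  [0.9,[-0.0075,-0.55,0.38],0],
  [0.9,[-0.0075,-0.65,0.38],0],
  [0.9,[-0.0075,-0.65,0.38],0],
])

```text
time_s: 15.17
position: [0.5249, -0.0398, 0.2133]
orientation: [0.795, 0.607, 0.001, 0.0]
contact_force: [0.4, 0.1, 0.3]
finger_gap: 0.901
grip_force: 0.0
```

```bash
python3 st.py
python3 - <<'E'
from h import *
t=np.mean([r.grab_frame("top").astype(float) for _ in range(4)],0).astype(np.uint8);q=r.grab_frame("scene")
cv2.imwrite("pics/t6.png",t)
M=np.zeros((560,800,3),np.uint8);M[:280,:400]=cv2.resize(t[195:265,180:280],(400,280));M[:280,400:]=cv2.resize(q[200:270,290:390],(400,280));M[280:,:480]=cv2.resize(t[170:210,345:425],(480,280))
cv2.imwrite("pics/c6.png",M)
E
```

```text
[ 0.5249481  -0.0398011   0.21332345] -15.314424921857949 15.1667 0.9013874068717981 [0.41738176 0.1095008  0.33286851]
way x,y mm -138.0846236156449 -55.955528389444325 F along,across 0.2167331976523993 -0.3731282389053784
```

View pics/c6.png

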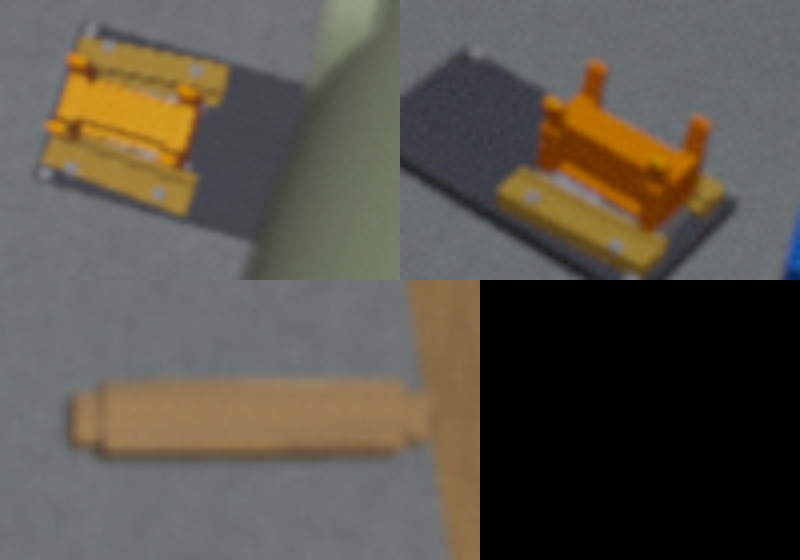

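The cradle sits wedged between the rails in the top crop, with prongs at about (80,62), (63,128), (188,92) and (172,160). The blank lies alone at lower left, with body shoulders at crop x 103 and 405. I'll compute both positions.

Run:
```python
from h import *
np.set_printoptions(precision=4,suppress=True)
t=cv2.imread("pics/t6.png")
c=lambda p:(np.array(p)+.5)/4-.5+[180,195]
pr=[onz("top",c(p),.087)[:2] for p in((80,62),(63,128),(188,92),(172,160))]
C=np.mean(pr,0);ax=pr[0]+pr[1]-pr[2]-pr[3];print("cradle",C,np.degrees(np.arctan2(ax[1],ax[0])),np.linalg.norm(ax)/2)
a=np.array([np.cos(np.radians(74.55)),np.sin(np.radians(74.55))]);d=C-[.5078,.1082];print("way",d@a,d@[-a[1],a[0]])
# blank: subpixel edges along columns/rows on saturation
hs=cv2.cvtColor(t,cv2.COLOR_BGR2HSV)[...,1].astype(float); 
g=cv2.GaussianBlur(hs,(3,3),.7)
us=np.arange(366,411);top=[];bot=[]
def cross(arr,i0,th): return i0+(th-arr[0])/(arr[1]-arr[0])
for u in us:
    col=g[180:205,u];th=(col[0]+col[9])/2; ins=np.where(col>th)[0];i,j=ins[0],ins[-1]
    top.append(180+cross(col[i-1:i+1],i-1,th));bot.append(180+cross(col[j:j+2],j,th))
pt=np.polyfit(us,top,1);pb=np.polyfit(us,bot,1)
for n,p,z in(("far",pt,.028),("near",pb,0.)):
    A=onz("top",(366,np.polyval(p,366)),z)[:2];B=onz("top",(410,np.polyval(p,410)),z)[:2];e=A-B;ang=np.degrees(np.arctan2(e[1],e[0]));nn=np.array([e[1],-e[0]])/np.linalg.norm(e);nn*=np.sign(nn[0]);m=(A+B)/2+nn*(-.013 if n=="far" else .013);print(n,"angle",ang,"centreline pt",m, "x at y=-.30:",m[0]+(-.30-m[1])*e[0]/e[1])
cb=lambda p:[(p[0]+.5)/6-.5+345,(p[1]+.5)/7-.5+170]
l=onz("top",cb((101,418)),0.0);R_=onz("top",cb((406,416)),.028);print("shoulders",l,R_,np.linalg.norm((l-R_)[:2]),(l+R_)[:2]/2)
l=onz("top",cb((71,420)),.005);R_=onz("top",cb((437,415)),.024);print("ends",l,R_,np.linalg.norm((l-R_)[:2]),(l+R_)[:2]/2)
```

```text
cradle [0.5206 0.1547] 74.67500341494784 0.07070899956837878
way 0.04824112058666799 5.693695569360807e-05
far angle 90.94043401644475 centreline pt [ 0.6225 -0.3052] x at y=-.30: 0.6224542079839187
near angle 91.02237588596626 centreline pt [ 0.6246 -0.3107] x at y=-.30: 0.624371464973976
shoulders [ 0.5162 -0.2372  0.    ] [ 0.5156 -0.3667  0.028 ] 0.1294700420230219 [ 0.5159 -0.302 ]
ends [ 0.5148 -0.2229  0.005 ] [ 0.5166 -0.3816  0.024 ] 0.15866966116444026 [ 0.5157 -0.3022]
```

```bash
python3 - <<'E'
from h import *
cb=lambda p:[(p[0]+.5)/6-.5+345,(p[1]-280+.5)/7-.5+170]
for zl,zr,a,b in((0,.028,101,406),(.005,.024,71,437)):
    l=onz("top",cb((a,420)),zl);q=onz("top",cb((b,415)),zr);print(l,q,np.linalg.norm((l-q)[:2]),(l+q)[:2]/2)
E
python3 st.py
```

```text
[ 0.62473658 -0.23853557  0.        ] [ 0.62319007 -0.36955107  0.028     ] 0.1310246323720349 [ 0.62396332 -0.30404332]
[ 0.6236222  -0.22406588  0.005     ] [ 0.62413302 -0.38458123  0.024     ] 0.16051616528613352 [ 0.62387761 -0.30432356]
[ 0.52479701 -0.03839647  0.21272802] -15.412986802769536 15.4167 0.8991568439057627 [0.18607183 0.64132124 0.54741844]
way x,y mm -136.77099322569663 -55.435705765389784 F along,across 0.6677150422854511 -0.00850153372247936
```

Emit:
drive_tool([
  [0.65,[0.03,-0.08,0],0.01],
  [0.65,[0.247,-0.665,0],0.0456],
  [0.65,[0.247,-0.665,0],0.0456],
  [0.65,[0.247,-0.665,0],0.0456],
  [0.65,[0.247,-0.665,0],0.0456],
  [0.65,[0.247,-0.665,0],0.0456],
  [0.65,[0.247,-0.665,0],0.0456],
  [0.65,[0.247,-0.665,0],0.0456],
  [0.65,[0.247,-0.665,-0.1],0.0456],
  [0.65,[0.247,-0.665,-0.2],0.0456],
  [0.65,[0.247,-0.665,-0.3],0.0456],
  [0.65,[0.247,-0.665,-0.3],0.0456],
])

```text
time_s: 16.42
position: [0.6191, -0.2991, 0.0835]
orientation: [0.7, 0.714, -0.001, -0.007]
contact_force: [-2.1, 1.3, -1.1]
finger_gap: 0.649
grip_force: 0.0
```

Emit:
drive_tool([
  [0.65,[0,0,0],0],
  [0.65,[0,0,0],0],
])

```text
time_s: 16.58
position: [0.6252, -0.304, 0.0948]
orientation: [0.7, 0.714, 0.0, 0.001]
contact_force: [-0.4, 0.4, 1.4]
finger_gap: 0.649
grip_force: 0.0
```

```bash
python3 st.py
```

```text
[ 0.62516817 -0.30395552  0.09480744] 1.1318857009318095 16.5833 0.6486171806437587 [-0.36970861  0.40002018  1.38625542]
way x,y mm -365.99501150471485 -222.92400504961012 F along,across 0.28707537550526585 0.46291287768514555
```

Emit:
drive_tool([
  [0.65,[-0.003,-0.001,-0.07],0],
  [0.65,[-0.003,-0.001,-0.13],0],
  [0.65,[-0.003,-0.001,-0.16],0],
  [0.65,[-0.003,-0.001,-0.17],0],
  [0.65,[-0.003,-0.001,-0.17],0],
  [0.65,[-0.003,-0.001,-0.17],0],
  [0,[-0.003,-0.001,-0.17],0],
  [0,[-0.003,-0.001,-0.17],0],
  [0,[-0.003,-0.001,-0.17],0],
  [0,[-0.003,-0.001,-0.17],0],
  [0,[-0.003,-0.001,-0.17],0],
], newtons=30)

```text
time_s: 17.5
position: [0.6233, -0.3058, 0.0264]
orientation: [0.701, 0.713, 0.0, 0.001]
contact_force: [-0.9, 1.2, 6.2]
finger_gap: 0.299
grip_force: 30.9
```

```bash
python3 st.py
```

```text
[ 0.62334869 -0.30579555  0.02638058] 1.0188720299084428 17.5 0.2985052434099446 [-0.887248    1.19593202  6.22596544]
way x,y mm -368.2532502106053 -221.66045366390364 F along,across 0.916354460182268 1.173778902761491
```

Emit:
drive_tool([
  [0,[0,0,0.08],0],
  [0,[0,0,0.17],0],
  [0,[0,0,0.27],0],
  [0,[0,0,0.37],0],
  [0,[-0.01,0.05,0.425],0],
  [0,[-0.03,0.14,0.425],-0.01],
  [0,[-0.055,0.24,0.425],-0.025],
  [0,[-0.075,0.34,0.425],-0.0457],
  [0,[-0.1,0.44,0.425],-0.0457],
  [0,[-0.12,0.54,0.425],-0.0457],
  [0,[-0.14,0.64,0.425],-0.0457],
  [0,[-0.16,0.7,0.425],-0.0457],
])

```text
time_s: 18.5
position: [0.557, -0.0216, 0.1948]
orientation: [0.795, 0.607, 0.0, -0.001]
contact_force: [-0.6, -0.1, -0.6]
finger_gap: 0.299
grip_force: 30.1
```

Emit:
drive_tool([
  [0,[-0.02,0.09,0],0],
  [0,[-0.04,0.18,0],0],
  [0,[-0.06,0.27,0],0],
  [0,[-0.08,0.36,0],0],
  [0,[-0.09,0.42,0],0],
  [0,[-0.096,0.4525,0],0],
  [0,[-0.096,0.4525,0],0],
  [0,[-0.096,0.4525,-0.05],0],
  [0,[-0.096,0.4525,-0.1],0],
  [0,[-0.096,0.4525,-0.15],0],
  [0,[-0.096,0.4525,-0.15],0],
  [0,[-0.096,0.4525,-0.15],0],
])

```text
time_s: 19.5
position: [0.5193, 0.1545, 0.1341]
orientation: [0.796, 0.605, -0.001, -0.0]
contact_force: [0.3, -0.4, -0.2]
finger_gap: 0.298
grip_force: 30.0
```

Emit:
drive_tool([
  [0,[0,0,0],0],
  [0,[0,0,0],0],
])

```text
time_s: 19.67
position: [0.5211, 0.1554, 0.1361]
orientation: [0.796, 0.605, 0.001, 0.001]
contact_force: [-0.7, 0.0, -1.2]
finger_gap: 0.295
grip_force: 30.0
```

```bash
python3 st.py
python3 - <<'E'
from h import *
t=r.grab_frame("top");q=r.grab_frame("scene")
M=np.zeros((600,800,3),np.uint8);M[:,:300]=cv2.resize(t[180:280,190:240],(300,600));M[:,300:]=cv2.resize(q[180:280,300:383],(500,600))
cv2.imwrite("pics/c7.png",M)
E
```

```text
[0.52113248 0.1554272  0.13613756] -15.47520931995352 19.6667 0.2950399520380069 [-0.73293233  0.03811471 -1.24200981]
way x,y mm 49.07230493863832 -0.2694862229924784 F along,across -0.1585138576834868 0.7166002259910593
```

View pics/c7.png

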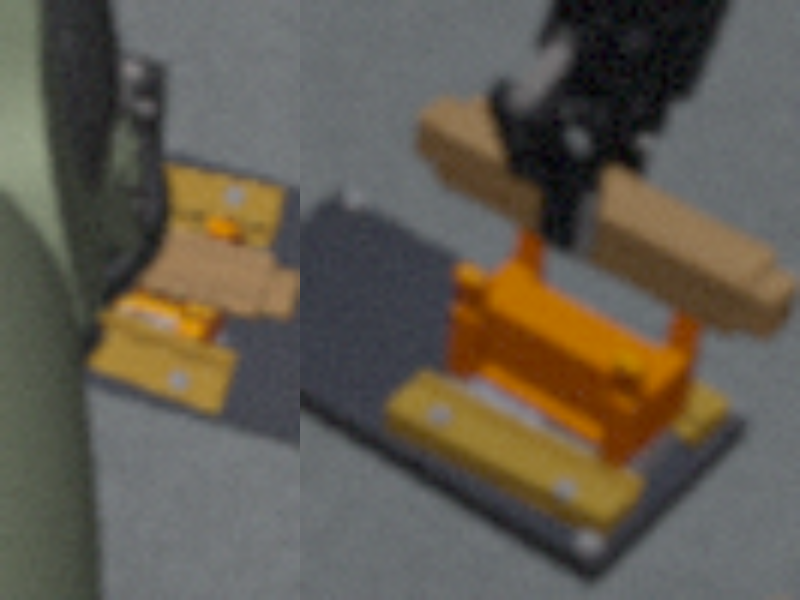

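The blank hangs lengthwise above the forks in the scene crop, level and in line, with prongs visible on both sides. I lower it carefully.

Emit:
drive_tool([
  [0,[0,0,-0.03],0],
  [0,[0,0,-0.05],0],
  [0,[0,0,-0.065],0],
  [0,[0,0,-0.08],0],
  [0,[0,0,-0.09],0],
  [0,[0,0,-0.1],0],
  [0,[0,0,-0.1],0],
  [0,[0,0,-0.1],0],
])

```text
time_s: 20.43
position: [0.5202, 0.1558, 0.0948]
orientation: [0.796, 0.606, 0.0, 0.0]
contact_force: [0.3, 0.2, -0.6]
finger_gap: 0.298
grip_force: 30.0
```

```bash
python3 st.py
```

```text
[0.52016824 0.15578982 0.09475409] -15.430363509625723 20.4333 0.2977293810241564 [ 0.25234949  0.24956604 -0.5874512 ]
way x,y mm 49.16495204700988 0.7565059135449594 F along,across 0.3077727823635817 -0.17674668009479602
```

Emit:
drive_tool([
  [0,[0,0,-0.003],0],
  [0,[0,0,-0.006],0],
  [0,[0,0,-0.006],0],
  [0,[0,0,-0.006],0],
])

```text
time_s: 20.77
position: [0.5205, 0.1558, 0.0926]
orientation: [0.796, 0.606, 0.0, 0.0]
contact_force: [3.0, -0.7, -0.0]
finger_gap: 0.301
grip_force: 30.0
```

Emit:
drive_tool([
  [0.32,[0,0,0],0],
  [0.36,[0,0,0],0],
  [0.45,[0,0,0],0],
  [0.6,[0,0,0],0],
  [0.6,[0,0,0],0],
  [0.6,[0,0,0.03],0],
  [0.6,[0,0,0.1],0],
  [0.6,[0,0,0.2],0],
  [0.6,[0,0,0.3],0],
  [0.6,[-0.1,-0.2,0.35],0],
  [0.6,[-0.2,-0.4,0.35],0],
  [0.6,[-0.25,-0.7,0.35],0],
])

```text
time_s: 21.77
position: [0.4702, 0.0422, 0.2276]
orientation: [0.795, 0.607, 0.001, 0.001]
contact_force: [1.0, -0.5, -1.0]
finger_gap: 0.602
grip_force: 0.0
```

Emit:
drive_tool([
  [0.6,[-0.05,-0.4,0],0],
  [0.6,[-0.05,-0.4,0],0],
  [0.6,[-0.05,-0.4,0],0],
  [0.6,[-0.05,-0.4,0],0],
  [0.6,[-0.05,-0.4,0],0],
  [0.6,[-0.05,-0.4,0],0],
])

```text
time_s: 22.27
position: [0.4506, -0.1192, 0.2262]
orientation: [0.797, 0.604, 0.0, -0.0]
contact_force: [-1.0, -1.0, -0.2]
finger_gap: 0.6
grip_force: 0.0
```

```bash
python3 st.py
python3 - <<'E'
from h import *
t=np.mean([r.grab_frame("top").astype(float) for _ in range(4)],0).astype(np.uint8);q=r.grab_frame("scene")
cv2.imwrite("pics/t8.png",t)
M=np.zeros((600,800,3),np.uint8);M[:420,:480]=cv2.resize(t[190:260,175:255],(480,420),interpolation=cv2.INTER_CUBIC);M[:320,480:]=cv2.resize(q[200:280,300:380],(320,320));M[420:,:240]=cv2.resize(t,(240,180));M[330:,480:]=cv2.resize(q,(320,270))
cv2.imwrite("pics/c8.png",M)
E
```

```text
[ 0.45062272 -0.11919706  0.22621894] -15.683738226371842 22.2667 0.6003931314265492 [-1.01996094 -0.97016173 -0.18210816]
way x,y mm -234.41155365276978 -5.466888764603041 F along,across -1.2068181732992236 0.724654399356103
```

View pics/c8.png

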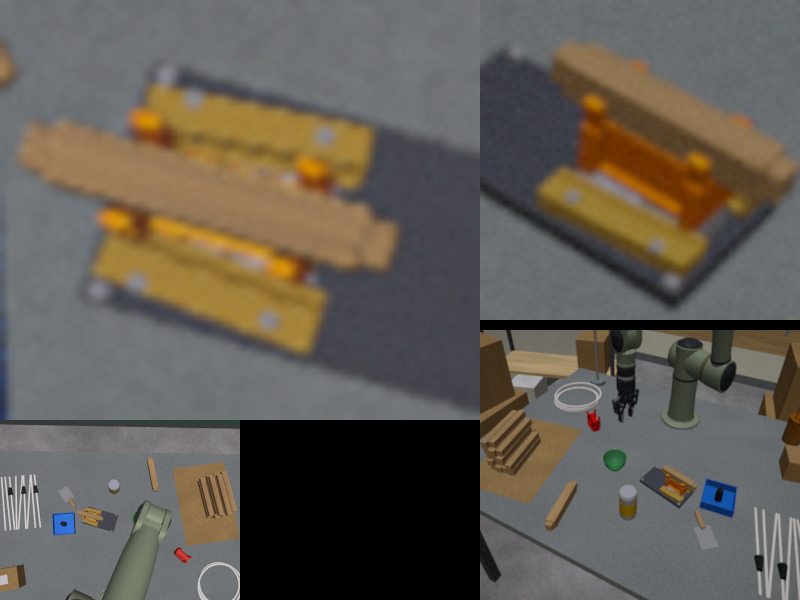

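The blank lies between all four prongs in the top crop, with ends at about (20,147) and (397,243). In the scene crop it is level. The collar is in the tray and the bystanders are where they were. I'll check the centring.

Run:
```python
from h import *
np.set_printoptions(precision=4,suppress=True)
c=lambda p:(np.array(p)+.5)/6-.5+[175,190]
l=onz("top",c((20,146)),.09);q=onz("top",c((397,244)),.071);B=(l+q)[:2]/2;e=(l-q)[:2];print("blank",B,np.linalg.norm(e),np.degrees(np.arctan2(e[1],e[0])))
pr=[onz("top",c(p),.087)[:2] for p in((150,123),(117,219),(315,170),(288,268))]
C=np.mean(pr,0);ax=pr[0]+pr[1]-pr[2]-pr[3];print("cradle",C,np.linalg.norm(ax)/2,np.degrees(np.arctan2(ax[1],ax[0])));ax/=np.linalg.norm(ax);print("offset along,across mm",1e3*(B-C)@ax,1e3*(B-C)@[-ax[1],ax[0]])
t0=cv2.imread("pics/t_avg.png");t=cv2.imread("pics/t8.png")
for n,lo,hi,box in(("tin",(15,60,60),(35,255,255),(245,130,290,175)),("spat",(8,60,60),(25,255,255),(150,170,185,210))):
    print(n,[cv2.minAreaRect(blobs(im,lo,hi,box,5)[1][0])[0] for im in(t0,t)])
s0=cv2.imread("pics/s_avg.png");s=r.grab_frame("scene");print("bowl",[cv2.minAreaRect(blobs(im,(55,100,30),(85,255,255),(205,175,265,225))[1][0])[0] for im in(s0,s)])
```

```text
blank [0.5215 0.1594] 0.16042806162319218 76.57278316135476
cradle [0.521  0.1553] 0.07299171470491793 74.67317340834171
offset along,across mm 4.098669177917941 0.5880596584461015
tin [(266.66925048828125, 164.85386657714844), (265.7723693847656, 164.30911254882812)]
spat [(167.15382385253906, 192.2307586669922), (167.2692108154297, 192.15382385253906)]
bowl [(236.50003051757812, 200.50001525878906), (236.50003051757812, 200.50001525878906)]
```

The blank sits about 3–4 mm towards the narrow end. There is plenty of time, so I regrasp it and shift it back 3 mm.

Emit:
drive_tool([
  [0.6,[0.02,0.08,0],0],
  [0.6,[0.045,0.18,0],0],
  [0.6,[0.07,0.28,0],0],
  [0.6,[0.095,0.38,0],0],
  [0.6,[0.12,0.48,0],0],
  [0.6,[0.145,0.58,0],0],
  [0.6,[0.165,0.65,0],0],
  [0.6,[0.175,0.688,-0.03],0],
  [0.6,[0.175,0.688,-0.1],0],
  [0.6,[0.175,0.688,-0.15],0],
  [0.6,[0.175,0.688,-0.15],0],
  [0.6,[0.175,0.688,-0.15],0],
])

```text
time_s: 23.57
position: [0.5197, 0.1585, 0.1655]
orientation: [0.795, 0.606, -0.001, -0.001]
contact_force: [-0.6, -0.5, 0.2]
finger_gap: 0.604
grip_force: 0.0
```

Emit:
drive_tool([
  [0.6,[0,0,0],0],
  [0.6,[0,0,0],0],
  [0.6,[0,0,0],0],
])

```text
time_s: 23.82
position: [0.522, 0.1577, 0.1677]
orientation: [0.796, 0.606, 0.001, 0.001]
contact_force: [-1.3, 0.5, 1.1]
finger_gap: 0.599
grip_force: 0.0
```

```bash
python3 st.py
```

```text
[0.52198885 0.15770932 0.16773394] -15.446668809295982 23.8167 0.5989436400196337 [-1.31627803  0.46550597  1.06117223]
way x,y mm 51.50008753464223 -0.4869584193352967 F along,across 0.09803113797088753 1.3927216344478879
```

Emit:
drive_tool([
  [0.6,[-0.003,0,-0.08],0],
  [0.6,[-0.003,0,-0.14],0],
  [0.6,[-0.003,0,-0.17],0],
  [0.6,[-0.003,0,-0.182],0],
  [0.6,[-0.003,0,-0.182],0],
  [0.6,[-0.003,0,-0.182],0],
  [0,[-0.003,0,-0.182],0],
  [0,[-0.003,0,-0.182],0],
  [0,[-0.003,0,-0.182],0],
  [0,[-0.003,0,-0.182],0],
  [0,[-0.003,0,-0.182],0],
], newtons=20)

```text
time_s: 24.73
position: [0.521, 0.1578, 0.0947]
orientation: [0.796, 0.606, 0.001, 0.001]
contact_force: [-0.7, -0.9, 7.0]
finger_gap: 0.297
grip_force: 22.1
```

```bash
python3 st.py
```

```text
[0.52096421 0.15775678 0.09474189] -15.433625408575717 24.7333 0.2965455519330829 [-0.72359269 -0.91790071  6.99991538]
way x,y mm 51.27287364501949 0.5132931804491268 F along,across -1.0774939747223975 0.4529181184039716
```

Emit:
drive_tool([
  [0,[0,0,0.008],0],
  [0,[0,0,0.013],0],
  [0,[-0.001,-0.004,0.013],0],
  [0,[-0.002,-0.008,0.013],0],
  [0,[-0.002,-0.008,0.013],0],
  [0,[-0.002,-0.008,0.006],0],
  [0,[-0.002,-0.008,0.001],0],
  [0,[-0.002,-0.008,0.001],0],
  [0,[-0.002,-0.008,0.001],0],
])

```text
time_s: 25.48
position: [0.52, 0.1542, 0.0947]
orientation: [0.796, 0.606, 0.001, 0.001]
contact_force: [0.0, -1.5, 8.0]
finger_gap: 0.293
grip_force: 22.4
```

```bash
python3 st.py
```

```text
[0.51996738 0.15420459 0.09469268] -15.446161238434335 25.4833 0.2928253483375806 [ 0.01634906 -1.47244564  7.98528166]
way x,y mm 47.583497369936836 0.5278070108190711 F along,across -1.4148809589488696 -0.40801387395593053
```

Emit:
drive_tool([
  [0.32,[0,0,0],0],
  [0.36,[0,0,0],0],
  [0.45,[0,0,0],0],
  [0.6,[0,0,0],0],
  [0.6,[0,0,0],0],
  [0.6,[0,0,0.03],0],
  [0.6,[0,0,0.1],0],
  [0.6,[0,0,0.2],0],
  [0.6,[0,0,0.3],0],
  [0.6,[-0.05,-0.1,0.32],0],
  [0.6,[-0.08,-0.2,0.32],0],
  [0.6,[-0.1,-0.3,0.32],0],
])

```text
time_s: 26.48
position: [0.4789, 0.0369, 0.2229]
orientation: [0.795, 0.607, 0.001, 0.001]
contact_force: [0.6, -0.1, -0.5]
finger_gap: 0.602
grip_force: 0.0
```

Emit:
drive_tool([
  [0.6,[-0.04,-0.1,0],0],
  [0.6,[-0.08,-0.2,0],0],
  [0.6,[-0.12,-0.3,0],0],
  [0.6,[-0.15,-0.4,0],0],
  [0.6,[-0.18,-0.5,0],0],
  [0.6,[-0.18,-0.55,0],0],
  [0.6,[-0.18,-0.55,0],0],
  [0.6,[-0.18,-0.55,0],0],
])

```text
time_s: 27.15
position: [0.4072, -0.1837, 0.2216]
orientation: [0.797, 0.605, 0.0, -0.0]
contact_force: [0.4, -0.8, -0.6]
finger_gap: 0.6
grip_force: 0.0
```

```bash
python3 st.py
python3 - <<'E'
from h import *
t=np.mean([r.grab_frame("top").astype(float) for _ in range(4)],0).astype(np.uint8);q=r.grab_frame("scene")
M=np.zeros((420,800,3),np.uint8);M[:420,:480]=cv2.resize(t[190:260,175:255],(480,420),interpolation=cv2.INTER_CUBIC);M[:320,480:]=cv2.resize(q[200:280,300:380],(320,320))
cv2.imwrite("pics/c9.png",M)
E
```

```text
[ 0.40720914 -0.18366358  0.22164664] -15.609121083303304 27.15 0.6004920221907623 [ 0.3675107  -0.76890384 -0.62000941]
way x,y mm -308.1137352380098 19.20415636802116 F along,across -0.643214316145027 -0.5590640212734714
```

View pics/c9.png

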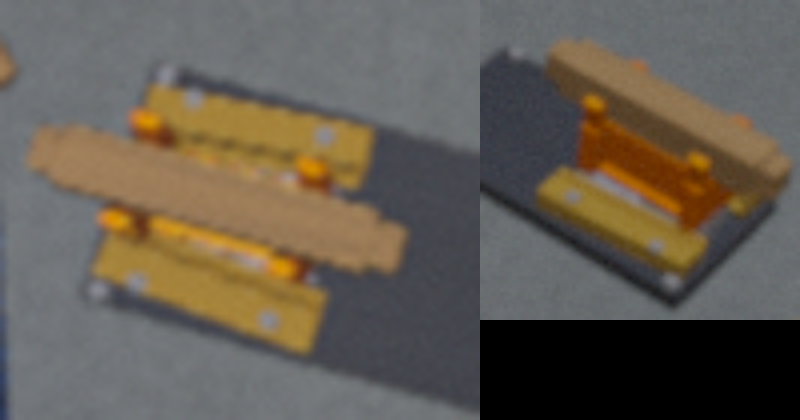

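The blank's ends are now at crop (28,150) and (405,245), about 3.7 mm back, so its middle is over the cradle's. It sits between all four prongs, and the prongs are at the same pixels as before. I hand in.

```bash
python3 -c "from bench import r; print(r.finish_job())"
```

```text
the job is handed in; nothing more can be done
None
```

I handed the job in at about 27 s: the collar is in the blue tray, the orange cradle is wedged in the way with a push of about 21 N, and the blank lies in both forks with its middle within about 2 mm of the cradle's; the bowl, tin and spatula are where they were.

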